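# Seat the shield plate in the receiver chassis

## Task

Lift the eared shield plate out of its foam-lined case and set it down on the bench in front of the open chassis; let go, take it again by its upturned lip, and slide its ears into the two slots under the spring clips until it is fully home against the end stop and sits flat. Leave it released there, and do not push the other things on the bench about.

Things in the scene. Friction and masses are not known exactly. Their poses are not given: they have to be found in the camera images.
- plate: Shield plate, bare aluminium, 0.10 to 0.17 kg; starts flat, lip up, in the case. In mm: sheet 100 long (x) x 62 wide (y) x 5 thick; four ears, 22 long and 5 thick, widen it to 92 at x = 24..46 and x = -46..-24. At the trailing end (x = -50..-42) a lip 8 thick and 50 wide stands 28 above the sheet. Origin: centre of the underside; +x: leading end, which enters the chassis first.
- plate_lip (a point): Middle of the lip's upper edge: 46 mm behind the plate's origin, 33 mm above its underside.
- plate_waist (a point): The plate's centre of mass seen from above: 6 behind its origin, at underside height. Here, between the ears (plate x = -24..24), the plate is 62 wide with free side edges, to be held across y.
- case: Grey transit case without lid, fixed, 192 x 184 x 55 mm tall, dark foam inside. Origin: centre of its underside; axes nearly those of the plate in it. The plate's underside lies 22 above the bench in a pocket 106 x 98 (x, y). The foam around it is 55 high, level with the lip's top and 3 behind the lip, so the lip cannot be pinched there.
- case_cutouts (a point): Midway between the two thumb cut-outs in the foam beside the plate's waist, on their floor 4 above the bench. They span case x = -25..15 and |y| = 31..66: room for a finger each side, from above.
- chassis: Open instrument chassis, fixed, aluminium with grey walls, 52 mm tall; circuit board, transformer and capacitors inside. Origin: on the bench under the seated plate's origin; +x runs from the open front inward. Spans x = -58..128, |y| < 75. Two slotted rails along x: ledge tops 34 above the bench at |y| = 34..47.5, webs from |y| = 47.5, flanges 46 to 48 high from |y| = 35; open above between.
- chassis_seat (a point): Where the plate's origin must come: midway between the slots, at ledge height, 34 mm above the bench; axes as the chassis. The plate's leading edge then meets the end stop.
- chassis_mouth (a point): Middle of the chassis' open front, at ledge height, 58 in front of chassis_seat. The slots' mouths flare by 3 or so above, below and to the sides over x = -58..-46 of the chassis; from there on an ear has 1.5 play each side.
- chassis_stop (a point): Middle of the end stop's front face, a cross-bar between the rails, 50 mm farther in (+x) than chassis_seat, at ledge height.
- chassis_clips (a point): Midway between the two front spring clips, at their lowest point, 36.8 above the bench. Brass leaves with ramps, 36 long, under the flanges at chassis x = -35 and 35 on both sides; each rises against about 1 N to let an ear under and presses it on the ledge. Sliding the plate in takes some 5 to 15 N in all.
- screwdriver: Black-handled screwdriver, 170 long, lying (mm; a bystander; origin: middle of its length, bench level).
- attenuator: Steel coaxial attenuator, 25 across, 52 tall, standing (mm; a bystander; origin: centre of its underside).
- choke: Black ferrite ring core, 36 across, 28 tall (mm; a bystander; origin: centre of its underside).
- tape_roll: Roll of copper tape, 74 across, 25 tall (mm; a bystander; origin: centre of its underside).
- blank_plate: Plain flat blanking plate without ears or lip, 100 x 60 x 5, not wanted here (mm; a bystander; origin: centre of its underside).
- multimeter: Grey hand multimeter, 185 x 85 x 45 (mm; a bystander; origin: centre of its underside).
Mind the look-alikes: they are no part of the job. What is shaped like the plate but pink is not meant.

How it is judged:
On the way:
1. the plate has been set down on the bench, out of its case, flat and lip up, and let go (horizontal distance between plate and case above 0.11 m and height (world z) of plate below 0.008 m and height (world z) of plate_lip above 0.02 m and angle between plate's own z axis and vertical below 0.1 rad and contact force between the fingers and plate below 0.1 N and linear speed of plate below 0.02 m/s), for 0.2 s.
At the end, for the whole second after the job is handed in: The plate sits in both slots at rest and released, lip at the open front: its origin within 3 mm of the seat along and across the slots and within 1.5 mm in height, flat to 0.03 rad and square to 0.04 rad (x of plate in the frame of chassis_seat between -0.003 and 0.003 m and y of plate in the frame of chassis_seat between -0.003 and 0.003 m and z of plate in the frame of chassis_seat between -0.0015 and 0.0015 m and x of plate_lip in the frame of chassis_seat below -0.03 m and angle between the z axis of plate and the z axis of chassis, either way round below 0.03 rad and angle between the x axis of plate and the x axis of chassis, either way round below 0.04 rad and linear speed of plate below 0.01 m/s); the robot touches nothing.
It fails at once if one of the other things on the bench is pushed more than 20 mm from its place (distance of any of screwdriver, attenuator, choke, tape_roll, blank_plate, multimeter from where it was at the start of the episode above 0.02 m).
It also fails if it takes over 61 s, if anything falls off the work surface, if the arm or the gripper's body presses on something with over 40 N, if the wrist force passes 120 N, or if a joint passes its speed limit or range.

## Robot

A 6-joint arm with a two-finger parallel gripper is mounted at the origin on the work surface. World frame = base frame: x ahead of the robot, y to its left, z up, the work surface at z = 0. Lengths are in m, angles in rad, forces in N, time in s.
With the tool pointing down it reaches from about 0.3 to 0.875 m from the base axis. Payload 4.2 kg.
Tool frame: the origin (TCP) lies midway between the tips of the shut fingers; the grasp point (between the pads) lies 19 mm behind it; z points along the fingers, y is the line along which they close (so a half turn about z gives the same grasp; the last joint's range is limited). The gripper opens to 85 mm and grips with 20 to 120 N. Pads are 22 mm wide; open, the fingers measure 114 mm over their backs; the gripper's body (76 mm by 85 mm) begins 54 mm behind the grasp point. The pads swing forward as they close: fully open they stand 13 mm farther back than shut.
Start: joints at [1.179, 0.32, 1.565, -0, 1.257, -0.02], TCP at [0.209, 0.536, 0.231] pointing down, gripper open.
Joint ranges: [-3.11, 3.11], [-0.84, 2.01], [0.21, 2.61], [-1.34, 4.49], [0.05, 2.63], [-2.56, 2.56]. Speed limits (rad/s): [2.57, 2.57, 3.14, 3.14, 3.14, 3.14].

## Interface

Orientations are given as a unit quaternion [x, y, z, w].
In Python, from cell import env gives the robot as it stands.
- The arm moves only by the shell command python3 -m creep 'ROWS' [FORCE]. ROWS is JSON, a list of rows, each a list of 7 numbers: the turn, a rotation vector about the tool's x, y, z in degrees, then the shift along the tool's x, y, z in m, then the closure, from 0 (fully open) to 1 (shut). A call has 1 to 5 rows; each row is the pose to reach, as a shift and turn from the pose commanded when the call began, along the tool's axes at that moment; what a row does not reach only later rows make up. A row lasts 1/8 s, in which the tool goes at most 62.5 mm and 10.7 degrees, less where a joint would pass 70% of its speed; a pose out of reach is approached as far as the arm can. A call with a gripper value outside its range is refused whole. The fingers move at their own pace and stop on an object; FORCE is the grip in N (left out, the last holds). Time passes only in rows, so rows that repeat a pose let the fingers close. It gives the time, the measured TCP pose, the force, the opening and the grip force at its end, in the units of the state.
- env.sense(): the state, without advancing time (a new reading comes with each control period).
- env.grab_frame(name): name is "scene" or "top" or "wrist"; returns (picture, depth): 400x640x3 uint8, red, green, blue; 400x640 float32, m along the optical axis (not along the pixel's ray), 0 where there is no reading.
- env.calibration(name): a dict with "mtx" (3x3 intrinsics, pixels), "world_to_cam" (4x4, takes a point from world to camera coordinates); the wrist camera has in their place "hand_eye" (4x4, takes a point from camera to tool coordinates, whose origin is the TCP and whose axes are the flange's). Camera axes: x right, y down, z forward; pixel columns grow to the right and rows downward; lengths in m; the calibration is good to about 2 mm. The wrist camera is an equidistant fisheye: a pixel r from the principal point sees the ray r / f radians off the axis. A picture is of the moment at which its call begins: read the wrist's pose just before it. calibration takes no time and is no camera call.
- env.hand_in(): hands the job in; it is judged then, once.
Trained networks look in the newest picture that a camera, given by its name, has taken for a name from the list of things; names that differ only in an ending like _2 or _b are one class to them, and where a whole thing is asked for, a point or a joint stands for the part that bears it (a point fixed in the world has none). Each returns a list of dicts, best first, with "confidence" (0 to 1); they miss things now and then, are a little off and sometimes report something else, mostly with a low value. They report only what shows in the picture. A call takes as long as a camera call. They do not tell look-alikes from the thing itself.
- env.look_for(camera, query): "position" ([row, column] in pixels, amid what is visible of it).
- env.silhouettes(camera, query): "mask" (400x640 bool, what is visible of it) and "position" ([row, column] in pixels, amid what is visible of it).
- env.spot_point(camera, query): "position" ([row, column] in pixels: a listed point, or the origin of a listed thing).
The state is a dict: "t": time; "joint_pos": joint angles; "joint_vel": joint speeds; "joint_efforts": joint torques, N m; "tcp_pos": TCP position; "eef_rot": TCP orientation; "wrist_force": force on the tool from outside, world axes, zero at the start; "ft_torque": the same for the moment, N m; "opening": opening from 0.0 (shut) to 1.0 (fully open); "grip_force": force on a finger pad.
Only numpy, scipy, OpenCV 4.12 (cv2) and the standard library are available. Lean on these libraries where they do the work, as an engineer would, in place of code of your own. Each camera call takes 0.05 s, during which the arm holds its last target. There are 200 camera calls.

## Working session

There is one attempt and no reset: what is moved stays moved. The work goes in short steps, Python scripts to look and compute and a shell command to move; the robot and the scene stay as the last step left them, time stands still between calls to the robot, and variables do not carry over. Pictures are saved under pics/ and viewed, at most 10 in all, crops included, and the job is handed in when it is done.

```bash
ls; mkdir -p pics
python3 - <<'E'
from cell import env
import cv2,numpy as np
for c in("scene","top"):
    p,d=env.grab_frame(c); cv2.imwrite(f"pics/{c}0.png",p[:,:,::-1]); np.save(f"pics/{c}d.npy",d)
    k=env.calibration(c);K=k["mtx"];T=np.linalg.inv(k["world_to_cam"])
    print(c,np.round(T[:3,3],2))
    for q in["plate","plate_lip","plate_waist","case","case_cutouts","chassis","chassis_seat","chassis_mouth","chassis_stop","chassis_clips","blank_plate","screwdriver","attenuator","choke","tape_roll","multimeter"]:
        o=[]
        for r in env.spot_point(c,q)[:3]:
            v,u=r["position"];z=d[int(v),int(u)]
            w=T@np.append(np.linalg.inv(K)@[u*z,v*z,z],1)
            o.append((round(r["confidence"],2),[int(v),int(u)],np.round(w[:3],3).tolist()))
        print(q,o)
E
```

```text
pics
scene [ 1.33 -0.39  0.77]
plate [(0.92, [231, 163], [0.369, -0.374, 0.005]), (0.89, [179, 329], [0.33, 0.121, 0.002]), (0.87, [209, 243], [0.364, -0.157, 0.005])]
plate_lip [(0.98, [174, 183], [0.167, -0.276, 0.032]), (0.7, [205, 232], [0.371, -0.187, 0.031]), (0.7, [220, 143], [0.293, -0.413, -0.002])]
plate_waist [(0.94, [234, 161], [0.376, -0.38, 0.004]), (0.8, [208, 249], [0.368, -0.142, 0.005]), (0.72, [189, 174], [0.19, -0.311, 0.004])]
case [(0.67, [272, 256], [0.652, -0.217, 0.054]), (0.57, [238, 259], [0.549, -0.174, 0.052])]
case_cutouts [(0.72, [272, 256], [0.653, -0.216, 0.054])]
chassis [(0.57, [231, 392], [0.652, 0.134, 0.045])]
chassis_seat [(0.77, [219, 397], [0.585, 0.199, 0.012])]
chassis_mouth [(0.59, [205, 385], [0.505, 0.211, -0.003])]
chassis_stop [(0.63, [231, 410], [0.663, 0.182, 0.036])]
chassis_clips [(0.91, [211, 391], [0.536, 0.212, -0.002])]
blank_plate [(0.74, [178, 440], [0.465, 0.434, 0.003]), (0.24, [228, 314], [0.517, -0.015, 0.004])]
screwdriver [(0.61, [254, 346], [0.647, 0.012, 0.012])]
attenuator [(0.57, [229, 314], [0.517, -0.014, 0.0])]
ch
[... 1134 characters left out ...]
9, 0.007]), (0.71, [167, 322], [0.633, 0.012, 0.027]), (0.6, [223, 185], [0.461, 0.452, 0.007])]
chassis_clips [(0.87, [185, 269], [0.577, 0.183, 0.017])]
blank_plate [(0.69, [224, 185], [0.459, 0.452, 0.003]), (0.51, [159, 265], [0.657, 0.193, 0.039])]
screwdriver [(0.51, [167, 322], [0.633, 0.013, 0.027])]
attenuator [(0.39, [210, 329], [0.498, -0.008, 0.0]), (0.39, [229, 328], [0.435, -0.005, -0.003])]
choke [(0.59, [122, 318], [0.788, 0.025, -0.003]), (0.31, [175, 387], [0.605, -0.193, 0.022])]
tape_roll [(0.58, [225, 329], [0.449, -0.006, -0.006]), (0.45, [221, 182], [0.467, 0.46, 0.004])]
multimeter [(0.73, [181, 459], [0.583, -0.42, 0.031]), (0.72, [184, 384], [0.575, -0.184, 0.031])]
```

Run:
```python
import cv2,numpy as np
a=cv2.imread("pics/top0.png")[90:330,150:490]; cv2.imwrite("pics/top0c.png",cv2.resize(a,None,fx=2.35,fy=2.35,interpolation=cv2.INTER_CUBIC))
```

```text
(no output)
```

View pics/top0c.png

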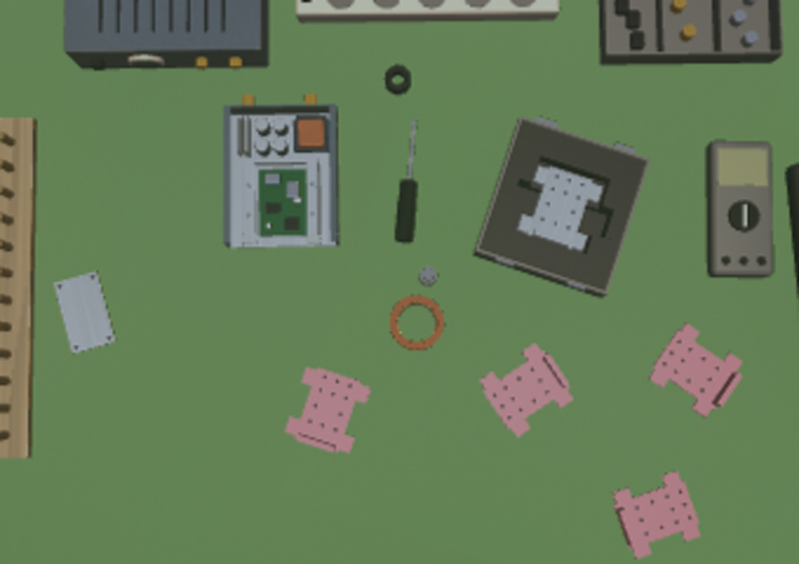

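View pics/scene0.png

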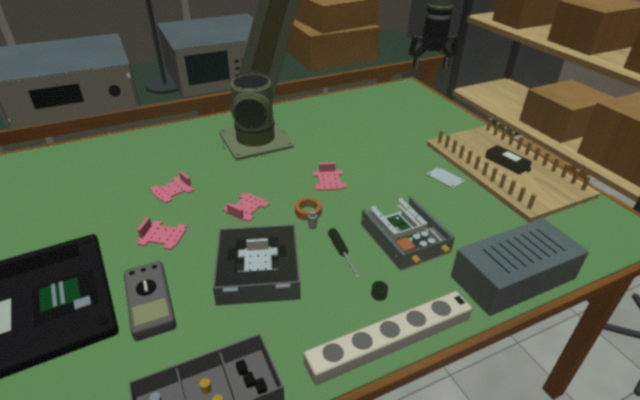

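Top view (crop): the chassis is at about (275,175) with its open front toward the robot. The case, at (560,205), is turned about -16° and the silver plate inside it has its lip on the robot side. The pink look-alikes lie in the foreground. The scene view agrees, with the lip on the far (robot) side at (243,258).

```bash
cat > h.py <<'E'
from cell import env
import numpy as np, cv2
from scipy.spatial.transform import Rotation as R
def tool():
    s=env.sense(); return np.array(s["tcp_pos"]),R.from_quat(s["eef_rot"]),s
def go(x,y,z,yaw):
    "shift+turn for tool pointing down with tool y axis at world yaw (deg, mod 180)"
    p,r,s=tool(); best=None
    for k in(0,180):
        a=np.radians(yaw+k); Y=np.array([np.cos(a),np.sin(a),0]);Z=np.array([0,0,-1.])
        t=R.from_matrix(np.c_[np.cross(Y,Z),Y,Z]); v=np.degrees((r.inv()*t).as_rotvec())
        if best is None or np.linalg.norm(v)<np.linalg.norm(best): best=v
    print("turn",np.round(best,1),"shift",np.round(r.inv().apply(np.array([x,y,z])-p),4),"j6",round(s["joint_pos"][5],2),"t",round(s["t"],2))
class W:
    "wrist picture; px->world on plane z"
    def __init__(s,name=None):
        s.p,s.r,_=tool(); s.img,s.d=env.grab_frame("wrist"); k=env.calibration("wrist"); s.K=np.array(k["mtx"]);s.H=np.array(k["hand_eye"])
        if name: cv2.imwrite(f"pics/{name}.png",s.img[:,:,::-1])
    def ray(s,v,u):
        a=(u-s.K[0,2])/s.K[0,0];b=(v-s.K[1,2])/s.K[1,1];t=np.hypot(a,b)
        c=np.array([a/t*np.sin(t),b/t*np.sin(t),np.cos(t)]) if t>1e-9 else np.array([0,0,1.])
        return s.p+s.r.apply(s.H[:3,3]), s.r.apply(s.H[:3,:3]@c)
    def at(s,v,u,z):
        o,d=s.ray(v,u); return o+d*(z-o[2])/d[2]
    def px(s,w):
        c=np.linalg.inv(s.H)@np.append(s.r.inv().apply(np.asarray(w)-s.p),1);c=c[:3]
        t=np.arctan2(np.hypot(c[0],c[1]),c[2]);n=np.hypot(c[0],c[1])
        return s.K[1,1]*t*c[1]/n+s.K[1,2], s.K[0,0]*t*c[0]/n+s.K[0,2]
    def find(s,q,z,n=3):
        for r in env.spot_point("wrist",q)[:n]:
            v,u=r["position"];print(q,round(r["confidence"],2),[round(v,1),round(u,1)],np.round(s.at(v,u,z),4)[:2])
E
python3 - <<'E'
from h import *
p,r,s=tool();print(np.round(r.as_matrix(),2),p)
k=env.calibration("wrist");print(np.round(k["mtx"],1),np.round(k["hand_eye"],3))
go(.5,.2,.3,90);go(.55,-.19,.25,73.5)
E
```

```text
[[-0.93  0.36  0.  ]
 [ 0.36  0.93  0.  ]
 [-0.    0.   -1.  ]] [0.20890101 0.53572937 0.2313329 ]
[[309.7   0.  316.7]
 [  0.  309.7 201.8]
 [  0.    0.    1. ]] [[ 0.    -0.945 -0.329  0.083]
 [ 1.    -0.     0.001  0.   ]
 [-0.001 -0.329  0.944 -0.143]
 [ 0.     0.     0.     1.   ]]
turn [  0.    0.  -21.3] shift [-0.3932 -0.207  -0.0687] j6 -0.02 t 1.7
turn [ 0.   0.  -4.8] shift [-0.5815 -0.5522 -0.0187] j6 -0.02 t 1.7
```

```bash
python3 -m creep '[[0,0,-4,-0.05,-0.026,-0.014,0],[0,0,-8,-0.1,-0.052,-0.028,0],[0,0,-12,-0.15,-0.078,-0.042,0],[0,0,-16,-0.2,-0.104,-0.056,0],[0,0,-21.3,-0.25,-0.13,-0.069,0]]'
python3 - <<'E'
from h import *
go(.5,.19,.3,90)
E
```

```text
t: 2.33
tcp_pos: [0.3956, 0.3223, 0.301]
eef_rot: [-0.002, 1.0, 0.0, 0.0]
wrist_force: [0.5, 0.7, 0.5]
opening: 1.002
grip_force: 0.0
turn [0.  0.  0.2] shift [-0.104  -0.1327  0.001 ] j6 -0.91 t 2.33
```

```bash
python3 -m creep '[[0,0,0,-0.035,-0.044,0,0],[0,0,0,-0.07,-0.088,0,0],[0,0,0,-0.104,-0.133,0,0],[0,0,0,-0.104,-0.133,0,0]]'
python3 - <<'E'
from h import *
w=W("w1");print(w.p)
for q,z in(("chassis_seat",.034),("chassis_mouth",.034),("chassis_stop",.034),("chassis_clips",.0368),("plate",.0)): w.find(q,z)
np.save("pics/w1d.npy",w.d)
go(.51,-.17,.25,73.5)
E
```

```text
t: 2.82
tcp_pos: [0.5004, 0.1879, 0.3]
eef_rot: [0.003, 1.0, -0.0, 0.0]
wrist_force: [-0.7, 0.7, 0.2]
opening: 1.001
grip_force: 0.0
[0.50040899 0.18790777 0.30003998]
chassis_seat 0.84 [237.1, 312.7] [0.6143 0.181 ]
chassis_mouth 0.87 [194.6, 311.6] [0.549  0.1801]
chassis_stop 0.94 [265.4, 312.9] [0.6627 0.1808]
chassis_stop 0.31 [216.6, 110.5] [ 0.5841 -0.1603]
chassis_clips 0.83 [212.6, 311.1] [0.5747 0.1792]
plate 0.92 [8.3, 47.8] [ 0.1826 -0.3175]
plate 0.72 [221.4, 101.5] [ 0.6081 -0.2155]
plate 0.71 [74.0, 112.6] [ 0.3501 -0.1428]
turn [ 0.  -0.  16.6] shift [-0.0114 -0.3619  0.0503] j6 -1.23 t 3.12
```

View pics/w1.png

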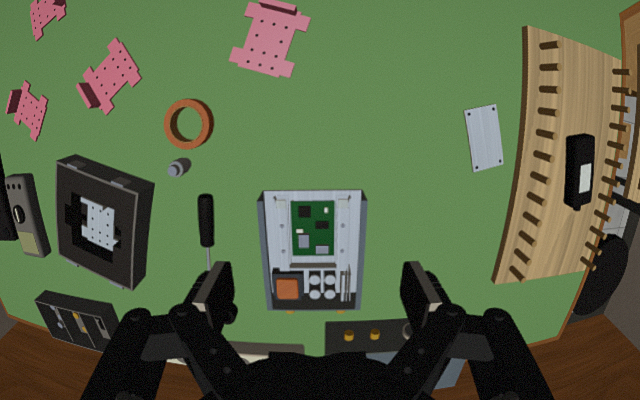

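The view shows the chassis square to the picture, mouth edge at row 192 and columns 262–365. The case and plate are at (100,222). One pink plate is at (270,38), near the planned set-down spot but clear of it. Next I move over the case.

```bash
python3 -m creep '[[0,0,3.3,0,-0.06,0.01,0],[0,0,6.6,-0.002,-0.12,0.02,0],[0,0,10,-0.004,-0.18,0.03,0],[0,0,13.3,-0.008,-0.24,0.04,0],[0,0,16.6,-0.011,-0.3,0.05,0]]';  python3 -m creep '[[0,0,0,0.015,-0.05,0,0],[0,0,0,0.018,-0.06,0,0],[0,0,0,0.018,-0.06,0,0]]'
python3 - <<'E'
from h import *
w=W("w2");print(w.p)
for q,z in(("plate",.022),("plate_lip",.055),("plate_waist",.022),("case",.0),("case_cutouts",.004)): w.find(q,z,2)
m=env.silhouettes("wrist","plate")
for r in m[:2]: print(r["confidence"],r["position"],r["mask"].sum())
c=max(m,key=lambda r:r["mask"].sum());v,u=np.where(c["mask"])
pts=np.array([w.at(a,b,.027)[:2] for a,b in zip(v,u)],np.float32);print(pts.mean(0),cv2.minAreaRect(pts))
np.save("pics/w2m.npy",c["mask"])
E
```

```text
t: 3.75
tcp_pos: [0.5096, -0.1099, 0.2504]
eef_rot: [0.144, 0.99, 0.0, 0.001]
wrist_force: [0.4, -0.5, 0.4]
opening: 1.0
grip_force: 0.0
t: 4.12
tcp_pos: [0.4753, -0.1609, 0.2506]
eef_rot: [0.144, 0.99, 0.0, 0.0]
wrist_force: [0.2, 0.8, -0.9]
opening: 1.0
grip_force: 0.0
[ 0.47531795 -0.16092238  0.25061622]
plate 0.9 [258.0, 320.1] [ 0.5994 -0.1927]
plate 0.74 [2.0, 149.9] [ 0.1945 -0.3028]
plate_lip 0.84 [99.1, 273.4] [ 0.3828 -0.1818]
plate_lip 0.75 [241.3, 317.9] [ 0.558  -0.1837]
plate_waist 0.85 [0.8, 150.1] [ 0.1929 -0.3021]
plate_waist 0.83 [255.5, 318.8] [ 0.5951 -0.1933]
case_cutouts 0.46 [236.9, 317.5] [ 0.5758 -0.1893]
0.97 [140.8, 144.0] 3666
0.91 [70.0, 298.8] 4897
[ 0.3554211  -0.14766096] ((0.3555157780647278, -0.14806851744651794), (0.08609919250011444, 0.09779837727546692), 32.76793670654297)
```

View pics/w2.png

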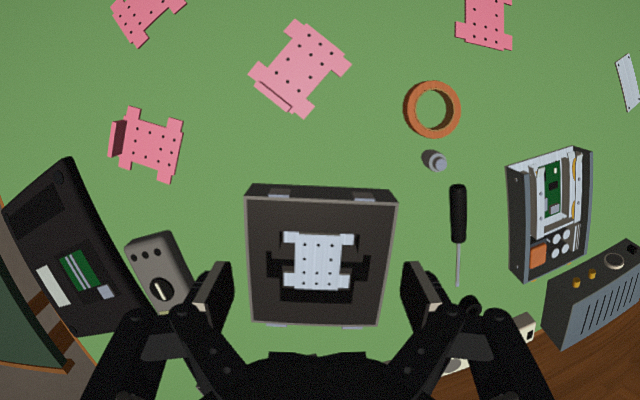

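The view shows the plate in the case amid (318,262), its lip along the top edge near row 236, and a cut-out either side. I'll fit its outline for the exact pose.

```bash
cat >> h.py <<'E'
def polys(x,y,yaw,z0):
    c,s=np.cos(yaw),np.sin(yaw)
    def P(pts,z): return [(x+c*a-s*b,y+s*a+c*b,z) for a,b in pts]
    rc=lambda a,b,h:[(a,-h),(b,-h),(b,h),(a,h)]
    z=z0+.005
    L=[P(rc(-.05,.05,.031),z),P(rc(.024,.046,.046),z),P(rc(-.046,-.024,.046),z)]
    L+=[P(rc(-.05,-.042,.025),z0+.033)]
    q=P([(-.05,-.025),(-.05,.025)],z)+P([(-.05,.025),(-.05,-.025)],z0+.033); L+=[q]
    q=P([(-.042,-.025),(-.042,.025)],z)+P([(-.042,.025),(-.042,-.025)],z0+.033); L+=[q]
    return L
def fit(w,x,y,yaw,z0,thr=120,pad=25):
    from scipy.optimize import minimize
    g=w.img.astype(int); m=(g.min(2)>thr)&(g.max(2)-g.min(2)<50)
    q=np.array([w.px(a) for P in polys(x,y,yaw,z0) for a in P]); lo=q.min(0).astype(int)-pad;hi=q.max(0).astype(int)+pad
    lo=np.maximum(lo,0); S=4; m=m[lo[0]:hi[0],lo[1]:hi[1]].astype(np.uint8)
    m=cv2.morphologyEx(m,cv2.MORPH_CLOSE,np.ones((3,3)))
    mb=cv2.resize(m,None,fx=S,fy=S,interpolation=cv2.INTER_NEAREST)
    def cost(p):
        im=np.zeros_like(mb)
        for P in polys(x+p[0]/100,y+p[1]/100,yaw+p[2]/5,z0):
            k=np.array([w.px(a) for a in P])-lo
            cv2.fillConvexPoly(im,np.round((k[:,::-1]+.5)*S).astype(np.int32),1)
        return 1-(im&mb).sum()/max((im|mb).sum(),1)
    best=min((minimize(cost,[a,b,0],method="Nelder-Mead",options=dict(initial_simplex=[[a,b,0],[a+.5,b,0],[a,b+.5,0],[a,b,.4]])) for a in(-.3,.3) for b in(-.3,.3)),key=lambda r:r.fun)
    p=best.x; out=(x+p[0]/100,y+p[1]/100,np.degrees(yaw+p[2]/5)); print("fit",np.round(out,4),"IoU",round(1-best.fun,3)); return out
E
python3 - <<'E'
from h import *
w=W(); x,y,a=fit(w,.599,-.193,np.radians(-15),.022)
print(len(w.img))
k=np.radians(a); go(x-.006*np.cos(k),y-.006*np.sin(k),.1,a+90)
E
```

```text
fit [  0.5974  -0.197  -19.3635] IoU 0.826
400
turn [0.  0.  2.8] shift [-0.1211  0.0003  0.1503] j6 -1.63 t 4.53
```

```bash
python3 -m creep '[[0,0,0.7,-0.03,0,0.02,0],[0,0,1.4,-0.06,0,0.04,0],[0,0,2,-0.09,0,0.08,0],[0,0,2.5,-0.121,0,0.12,0],[0,0,2.5,-0.121,0,0.12,0]]'
python3 - <<'E'
from h import *
w=W("w3"); x,y,a=fit(w,.597,-.196,np.radians(-18.5),.022)
for q,z in(("plate",.022),("plate_lip",.055),("plate_waist",.022),("case_cutouts",.004)): w.find(q,z,2)
k=np.radians(a); go(x-.006*np.cos(k),y-.006*np.sin(k),.014,a+90)
im=w.img[:,:,::-1].copy()
for P in polys(x,y,k,.022): cv2.polylines(im,[np.array([w.px(b)[::-1] for b in P]).round().astype(np.int32)],True,(0,0,255),1)
cv2.imwrite("pics/w3c.png",cv2.resize(im[100:340,180:460],None,fx=2.4,fy=2.4))
E
```

```text
t: 5.15
tcp_pos: [0.5907, -0.1956, 0.1261]
eef_rot: [0.166, 0.986, 0.001, -0.004]
wrist_force: [-0.7, -0.5, 0.1]
opening: 1.002
grip_force: 0.0
fit [  0.5975  -0.1967 -19.0026] IoU 0.932
plate 0.96 [205.3, 317.5] [ 0.5958 -0.1964]
plate 0.77 [63.1, 80.1] [ 0.3847 -0.3653]
plate_lip 0.8 [161.5, 317.9] [ 0.5539 -0.1818]
plate_lip 0.65 [57.9, 34.4] [ 0.3614 -0.3955]
plate_waist 0.88 [199.2, 315.5] [ 0.5901 -0.1963]
plate_waist 0.67 [62.4, 79.4] [ 0.3835 -0.366 ]
case_cutouts 0.4 [86.7, 628.6] [0.582  0.2301]
turn [ 0.   0.2 -0.1] shift [0.0002 0.0015 0.1182] j6 -1.58 t 5.4
```

View pics/w3c.png

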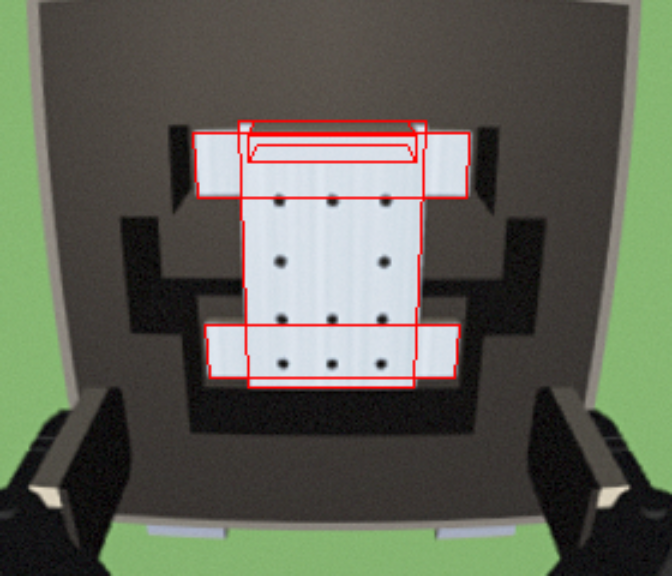

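The overlay matches the plate closely (IoU 0.93). I'll descend and close.

```bash
python3 -m creep '[[0,0,0,0,0.001,0.03,0],[0,0,0,0,0.0015,0.06,0],[0,0,0,0,0.0015,0.09,0],[0,0,0,0,0.0015,0.112,0],[0,0,0,0,0.0015,0.1127,0]]' 60;  python3 -m creep '[[0,0,0,0,0,0,0.5],[0,0,0,0,0,0,0.5],[0,0,0,0,0,0,0.5],[0,0,0,0,0,0,0.5]]' 60
```

```text
t: 6.02
tcp_pos: [0.5907, -0.1944, 0.0176]
eef_rot: [0.166, 0.986, 0.0, -0.001]
wrist_force: [-0.4, 0.6, 0.8]
opening: 1.001
grip_force: 0.0
t: 6.52
tcp_pos: [0.5927, -0.1951, 0.0206]
eef_rot: [0.166, 0.986, -0.0, 0.002]
wrist_force: [-1.0, 0.5, 6.5]
opening: 0.681
grip_force: 62.4
```

```bash
python3 -m creep '[[0,0,0,0,0,-0.01,0.5],[0,0,0,0,0,-0.03,0.5],[0,0,0,0,0,-0.06,0.5],[0,0,0,0,0,-0.1,0.5],[0,0,0,0,0,-0.12,0.5]]' 60
python3 - <<'E'
from h import *
w=W("w4"); z=w.p[2]
print(w.p,env.sense()["opening"],env.sense()["grip_force"],env.sense()["wrist_force"])
x,y,a=w.p[0]+.006*.945,w.p[1]-.006*.33,np.radians(-19)
x,y,a=fit(w,x,y,a,z+.0015)
im=w.img[:,:,::-1].copy();k=np.radians(a)
for P in polys(x,y,k,z+.0015): cv2.polylines(im,[np.array([w.px(b)[::-1] for b in P]).round().astype(np.int32)],True,(0,0,255),1)
cv2.imwrite("pics/w4c.png",im)
go(.455,.181,.13,90)
E
```

```text
t: 7.15
tcp_pos: [0.5927, -0.1951, 0.1411]
eef_rot: [0.166, 0.986, -0.0, 0.002]
wrist_force: [0.2, -0.7, -1.6]
opening: 0.679
grip_force: 64.3
[ 0.59271129 -0.19508846  0.14110679] 0.6730758868182292 64.40692663192749 [ 1.73076135 -0.62026443  0.41039866]
fit [  0.5978  -0.1968 -19.114 ] IoU 0.82
turn [ -0.1   0.5 -19.1] shift [0.2544 0.3103 0.0111] j6 -1.57 t 7.2
```

View pics/w4c.png

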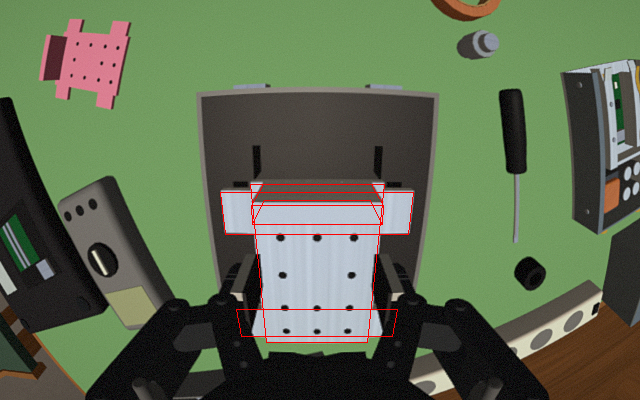

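The plate is lifted clear and held level between the fingers, amid (317,265). I'll carry it to the front of the chassis.

```bash
python3 -m creep '[[0,0,-3,0.026,0.031,0,0.5],[0,0,-6,0.056,0.069,0,0.5],[0,0,-9,0.087,0.106,0,0.5],[0,0,-12,0.117,0.143,0,0.5],[0,0,-15,0.148,0.18,0.005,0.5]]'
python3 - <<'E'
from h import *
go(.455,.181,.13,90)
E
```

```text
t: 7.82
tcp_pos: [0.5103, 0.0251, 0.133]
eef_rot: [0.035, 0.999, 0.0, 0.001]
wrist_force: [-0.2, 0.4, -1.7]
opening: 0.68
grip_force: 64.3
turn [ 0.   0.1 -4. ] shift [0.0661 0.1516 0.003 ] j6 -1.47 t 7.83
```

```bash
python3 -m creep '[[0,0,-1.5,0.025,0.055,0,0.5],[0,0,-3,0.05,0.11,0,0.5],[0,0,-4,0.066,0.151,0.01,0.5],[0,0,-4,0.066,0.151,0.06,0.5],[0,0,-4,0.066,0.151,0.09,0.5]]'
python3 - <<'E'
from h import *
go(.455,.181,.003,90)
E
```

```text
t: 8.45
tcp_pos: [0.4544, 0.1796, 0.0412]
eef_rot: [-0.0, 1.0, -0.0, -0.001]
wrist_force: [0.9, -0.1, -1.4]
opening: 0.675
grip_force: 64.5
turn [-0.  -0.1  0. ] shift [-0.0006  0.0014  0.0382] j6 -1.22 t 8.45
```

```bash
python3 -m creep '[[0,0,0,0,0.001,0.025,0.5],[0,0,0,0,0.001,0.036,0.5],[0,0,0,0,0.001,0.036,0.5]]'; python3 -m creep '[[0,0,0,0,0,0.002,0.5],[0,0,0,0,0,0.002,0.5]]';python3 -m creep '[[0,0,0,0,0,0.002,0.5],[0,0,0,0,0,0.002,0.5]]'
```

```text
t: 8.82
tcp_pos: [0.4555, 0.18, 0.0064]
eef_rot: [0.001, 1.0, -0.0, -0.0]
wrist_force: [-0.4, -0.3, -1.7]
opening: 0.676
grip_force: 64.6
t: 9.07
tcp_pos: [0.4562, 0.1803, 0.0054]
eef_rot: [0.001, 1.0, 0.0, 0.001]
wrist_force: [-0.5, -0.1, -1.2]
opening: 0.675
grip_force: 64.5
t: 9.32
tcp_pos: [0.4557, 0.1801, 0.0027]
eef_rot: [0.001, 1.0, 0.0, 0.0]
wrist_force: [0.2, -0.6, -0.7]
opening: 0.679
grip_force: 64.5
```

```bash
python3 -m creep '[[0,0,0,0,0,0.002,0.5],[0,0,0,0,0,0.002,0.5]]'; python3 -m creep '[[0,0,0,0,0,0.0015,0.5],[0,0,0,0,0,0.0015,0.5]]'
```

```text
t: 9.57
tcp_pos: [0.4555, 0.1801, 0.0005]
eef_rot: [0.001, 1.0, -0.0, -0.0]
wrist_force: [-0.4, 0.2, -1.0]
opening: 0.68
grip_force: 64.5
t: 9.82
tcp_pos: [0.4555, 0.1801, -0.001]
eef_rot: [0.001, 1.0, -0.0, -0.0]
wrist_force: [-0.1, -0.2, -1.0]
opening: 0.679
grip_force: 64.5
```

```bash
python3 -m creep '[[0,0,0,0,0,0.002,0.5],[0,0,0,0,0,0.002,0.5]]'; python3 -m creep '[[0,0,0,0,0,0.002,0.5],[0,0,0,0,0,0.002,0.5]]'
```

```text
t: 10.07
tcp_pos: [0.4558, 0.1802, -0.0015]
eef_rot: [0.001, 1.0, 0.0, 0.0]
wrist_force: [-3.0, -1.2, 13.6]
opening: 0.679
grip_force: 68.8
t: 10.32
tcp_pos: [0.4558, 0.1802, -0.0017]
eef_rot: [0.001, 1.0, 0.0, 0.001]
wrist_force: [-7.8, -2.4, 29.9]
opening: 0.679
grip_force: 73.1
```

```bash
python3 -m creep '[[0,0,0,0,0,-0.003,0.5],[0,0,0,0,0,-0.003,0],[0,0,0,0,0,-0.003,0],[0,0,0,0,0,-0.003,0],[0,0,0,0,0,-0.003,0]]' ; python3 -m creep '[[0,0,0,0,0,-0.03,0],[0,0,0,0,0,-0.08,0],[0,0,0,0.03,0,-0.13,0],[0,0,0,0.046,0,-0.13,0],[0,0,0,0.046,0,-0.13,0]]';  python3 - <<'E'
from h import *
w=W("w5");print(w.p)
x,y,a=fit(w,.461,.18,0,0)
k=np.radians(a)
im=w.img[:,:,::-1].copy()
for P in polys(x,y,k,0): cv2.polylines(im,[np.array([w.px(b)[::-1] for b in P]).round().astype(np.int32)],True,(0,0,255),1)
cv2.imwrite("pics/w5c.png",im)
for q,z in(("chassis_seat",.034),("chassis_mouth",.034),("chassis_stop",.034),("chassis_clips",.0368)): w.find(q,z,1)
go(x-.046*np.cos(k),y-.046*np.sin(k),.1,a)
E
```

```text
t: 10.95
tcp_pos: [0.4556, 0.1801, -0.0022]
eef_rot: [0.001, 1.0, -0.0, -0.0]
wrist_force: [0.4, -0.2, 0.6]
opening: 0.998
grip_force: 0.0
t: 11.58
tcp_pos: [0.4083, 0.1799, 0.1277]
eef_rot: [0.001, 1.0, -0.0, -0.0]
wrist_force: [0.6, -0.2, -0.1]
opening: 0.995
grip_force: 0.0
[0.40826713 0.17992232 0.12770838]
fit [ 0.4612  0.18   -0.0481] IoU 0.882
chassis_mouth 0.84 [336.6, 321.4] [0.5545 0.1842]
chassis_stop 0.18 [242.9, 316.9] [0.4445 0.1796]
chassis_clips 0.69 [353.0, 318.6] [0.5771 0.1814]
turn [-0.1 -0.  89.9] shift [-0.0054 -0.0001  0.0271] j6 -1.18 t 11.82
```

View pics/w5c.png

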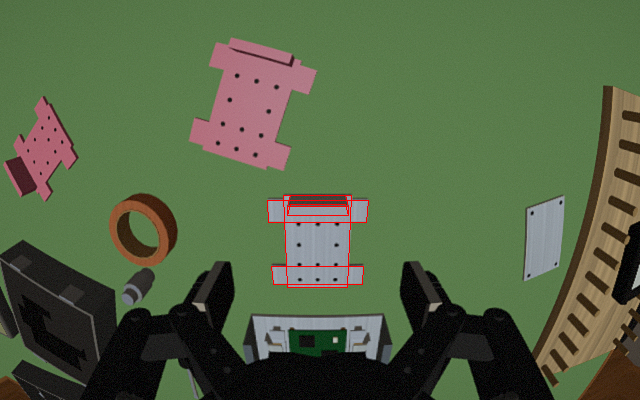

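The plate lies flat on the bench at (318,240), lip up near row 205, and the overlay agrees. For the insertion I'll fit the chassis box in the earlier overhead wrist picture, w1.

Run:
```python
from h import *
from scipy.optimize import minimize
w=W.__new__(W);w.p=np.array([.50040899,.18790777,.30003998]);w.r=R.from_quat(np.array([.003,1,0,0])/np.linalg.norm([.003,1,0,0]))
k=env.calibration("wrist");w.K=np.array(k["mtx"]);w.H=np.array(k["hand_eye"])
im=cv2.imread("pics/w1.png");hsv=cv2.cvtColor(im,cv2.COLOR_BGR2HSV)
green=(hsv[...,0]>45)&(hsv[...,0]<75)&(hsv[...,1]>70)
m=(~green).astype(np.uint8)[170:300,235:395]; m[:,:0]=0
m=cv2.morphologyEx(cv2.morphologyEx(m,cv2.MORPH_CLOSE,np.ones((7,7))),cv2.MORPH_OPEN,np.ones((5,5)))
S=4;mb=cv2.resize(m,None,fx=S,fy=S,interpolation=cv2.INTER_NEAREST)
mb[(262-170)*S:]=0
def cost(p):
    x,y,a=.611+p[0]/100,.1805+p[1]/100,p[2]/10;c,s=np.cos(a),np.sin(a)
    q=np.array([w.px((x+c*u-s*v,y+s*u+c*v,z)) for u in(-.058,.128) for v in(-.075,.075) for z in(0,.052)])-[170,235]
    b=np.zeros_like(mb);cv2.fillConvexPoly(b,cv2.convexHull(np.round((q[:,::-1]+.5)*S).astype(np.int32)),1);b[(262-170)*S:]=0
    return 1-(b&mb).sum()/(b|mb).sum()
r=min((minimize(cost,[a,b,0],method="Nelder-Mead",options=dict(initial_simplex=[[a,b,0],[a+.5,b,0],[a,b+.5,0],[a,b,.3]])) for a in(-.3,.3) for b in(-.3,.3)),key=lambda r:r.fun)
p=r.x;print(.611+p[0]/100,.1805+p[1]/100,np.degrees(p[2]/10),1-r.fun)
```

```text
0.6092488451869417 0.18073632984956378 0.401631423569329 0.8108342640430029
```

```bash
python3 -m creep '[[0,0,10,0,0,0,0],[0,0,20,0,0,0,0],[0,0,30,0,0,0,0],[0,0,40,0,0,0,0],[0,0,50,0,0,0,0]]' ; python3 -m creep '[[0,0,10,0,0,0,0],[0,0,20,0,0,0,0],[0,0,30,0,0,0,0],[0,0,40,0,0,0,0],[0,0,40,0,0,0,0]]'
python3 - <<'E'
from h import *
go(.4152,.18,.01,0)
E
```

```text
t: 12.45
tcp_pos: [0.41, 0.1801, 0.1273]
eef_rot: [0.426, 0.905, -0.001, -0.0]
wrist_force: [0.2, -0.4, -0.4]
opening: 0.998
grip_force: 0.0
t: 13.08
tcp_pos: [0.4099, 0.1801, 0.1274]
eef_rot: [0.707, 0.707, -0.001, -0.0]
wrist_force: [0.6, -0.9, 0.2]
opening: 1.002
grip_force: 0.0
turn [-0.1  0.   0. ] shift [-1.000e-04  5.500e-03  1.174e-01] j6 0.39 t 13.07
```

```bash
python3 -m creep '[[0,0,0,0,0.0055,0.04,0],[0,0,0,0,0.0055,0.08,0],[0,0,0,0,0.0055,0.105,0],[0,0,0,0,0.0055,0.117,0],[0,0,0,0,0.0055,0.117,0]]' 60 ; python3 -m creep '[[0,0,0,0,0,0,1],[0,0,0,0,0,0,1],[0,0,0,0,0,0,1],[0,0,0,0,0,0,1],[0,0,0,0,0,0,1]]' 60;python3 -m creep '[[0,0,0,0,0,0,1],[0,0,0,0,0,0,1]]' 80; python3 -c "
from h import *
w=W('w6');print(env.sense()['joint_pos'])
fit(w,.461,.18,0,0)"
```

```text
t: 13.7
tcp_pos: [0.4151, 0.1801, 0.0106]
eef_rot: [0.707, 0.707, -0.001, -0.0]
wrist_force: [0.1, 0.2, -0.0]
opening: 1.001
grip_force: 0.0
t: 14.32
tcp_pos: [0.4152, 0.1803, 0.0115]
eef_rot: [0.708, 0.706, 0.0, 0.0]
wrist_force: [-1.6, -1.0, 4.9]
opening: 0.078
grip_force: 59.6
t: 14.58
tcp_pos: [0.4153, 0.1803, 0.0116]
eef_rot: [0.708, 0.706, 0.0, 0.0]
wrist_force: [-0.4, 0.3, 6.1]
opening: 0.071
grip_force: 79.8
[3.84113189e-01 4.02778215e-01 2.12258801e+00 1.82853404e-04
 6.15715349e-01 3.85739417e-01]
fit [0.4634 0.1796 0.0034] IoU 0.822
```

```bash
python3 -m creep '[[0,0,0,0,0,-0.012,1],[0,0,-0.4,0.0005,0,-0.03,1],[0,0,-0.4,0.0005,0.01,-0.0355,1],[0,0,-0.4,0.0005,0.025,-0.0355,1],[0,0,-0.4,0.0005,0.025,-0.0355,1]]' 100
python3 - <<'E'
from h import *
w=W("w7"); p=w.p; print(p,env.sense()["wrist_force"],env.sense()["opening"])
x,y,z=p[0]+.046,p[1],p[2]-.0116
x2,y2,a=fit(w,x,y,0,z)
for q,zz in(("chassis_mouth",.034),("chassis_clips",.0368),("chassis_seat",.034),("chassis_stop",.034)): w.find(q,zz,1)
im=w.img[:,:,::-1].copy();c=.007
for P in polys(x,y,0,z): cv2.polylines(im,[np.array([w.px(b)[::-1] for b in P]).round().astype(np.int32)],True,(0,0,255),1)
X,Y=.610,.1807
for s in(-1,1):
  for yy,zz in((.0475,.034),(.035,.048),(.034,.034)):
    cv2.polylines(im,[np.array([w.px((X+u,Y+s*yy+c*u,zz))[::-1] for u in(-.058,-.02,.02,.06)]).round().astype(np.int32)],False,(0,255,255) if zz<.04 else (255,0,255),1)
cv2.polylines(im,[np.array([w.px((X+.05,Y+u,.034))[::-1] for u in(-.034,.034)]).round().astype(np.int32)],False,(0,255,255),1)
cv2.imwrite("pics/w7c.png",cv2.resize(im[60:330,240:590],None,fx=2.2,fy=2.2,interpolation=cv2.INTER_CUBIC))
E
```

```text
t: 15.25
tcp_pos: [0.4418, 0.1808, 0.0463]
eef_rot: [0.706, 0.709, 0.0, 0.0]
wrist_force: [0.1, 0.1, -1.4]
opening: 0.069
grip_force: 98.0
[0.44184059 0.18077478 0.04630891] [ 0.05392294 -0.2186058  -1.82909179] 0.07123673923105076
fit [0.4902 0.1806 0.3586] IoU 0.721
chassis_mouth 0.91 [247.5, 487.1] [0.5514 0.1809]
chassis_clips 0.76 [250.0, 517.8] [0.5758 0.1791]
chassis_seat 0.91 [246.8, 550.9] [0.6108 0.1778]
chassis_stop 0.56 [241.9, 594.2] [0.6651 0.1782]
```

View pics/w7c.png

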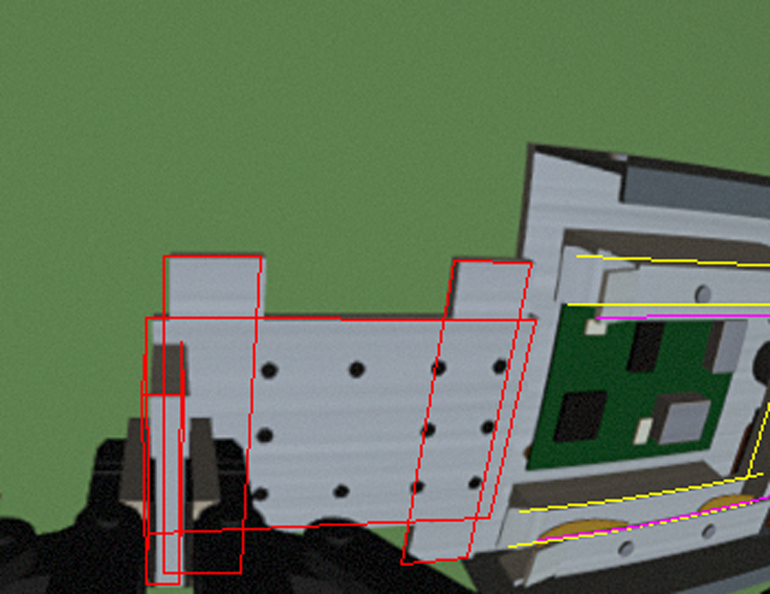

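The overlay matches the held plate and the rails (near rail flange at (690,290), far rail with brass clips at (580,530)) to about a millimetre. I'll slide in.

```bash
python3 -m creep '[[0,0,0,-0.0003,0.01,-0.0005,1],[0,0,0,-0.0003,0.02,-0.0005,1],[0,0,0,-0.0003,0.03,-0.0005,1],[0,0,0,-0.0003,0.03,-0.0005,1]]' 100;python3 -m creep '[[0,0,0,0,0.005,0,1],[0,0,0,0,0.01,0,1],[0,0,0,0,0.015,0,1],[0,0,0,0,0.015,0,1]]'
```

```text
t: 16.0
tcp_pos: [0.471, 0.1805, 0.0468]
eef_rot: [0.705, 0.709, 0.0, -0.0]
wrist_force: [0.5, 0.6, -3.7]
opening: 0.068
grip_force: 97.8
t: 16.5
tcp_pos: [0.4859, 0.1806, 0.0471]
eef_rot: [0.705, 0.709, 0.0, 0.0]
wrist_force: [-0.6, -0.5, -3.2]
opening: 0.068
grip_force: 97.8
```

```bash
python3 -m creep '[[0,0,0,0,0.005,0,1],[0,0,0,0,0.01,0,1],[0,0,0,0,0.015,0,1],[0,0,0,0,0.015,0,1]]'
```

```text
t: 17.0
tcp_pos: [0.5012, 0.1808, 0.0472]
eef_rot: [0.705, 0.709, 0.001, 0.0]
wrist_force: [0.6, -0.7, -4.1]
opening: 0.066
grip_force: 97.8
```

```bash
python3 -m creep '[[0,0,0,0,0.007,0,1],[0,0,0,0,0.014,0,1],[0,0,0,0,0.02,0,1],[0,0,0,0,0.02,0,1]]'; python3 -m creep '[[0,0,0,0,0.007,0,1],[0,0,0,0,0.014,0,1],[0,0,0,0,0.02,0,1],[0,0,0,0,0.02,0,1]]'
```

```text
t: 17.5
tcp_pos: [0.5216, 0.181, 0.0476]
eef_rot: [0.705, 0.709, 0.001, 0.001]
wrist_force: [-0.3, -0.0, -1.9]
opening: 0.068
grip_force: 98.3
t: 18.0
tcp_pos: [0.5401, 0.1807, 0.0465]
eef_rot: [0.705, 0.709, -0.0, -0.0]
wrist_force: [-0.6, 0.0, -3.8]
opening: 0.067
grip_force: 97.9
```

```bash
python3 -m creep '[[0,0,0,0,0.006,0,1],[0,0,0,0,0.012,0,1],[0,0,0,0,0.018,0,1],[0,0,0,0,0.018,0,1]]'; python3 -m creep '[[0,0,0,0,0.002,0.0005,1],[0,0,0,0,0.004,0.0005,1],[0,0,0,0,0.004,0.0005,1]]'
```

```text
t: 18.5
tcp_pos: [0.559, 0.1809, 0.0468]
eef_rot: [0.705, 0.709, 0.0, 0.0]
wrist_force: [0.4, -0.1, -6.0]
opening: 0.069
grip_force: 97.6
t: 18.88
tcp_pos: [0.5622, 0.181, 0.0465]
eef_rot: [0.705, 0.709, -0.0, -0.0]
wrist_force: [-2.0, -0.9, -6.7]
opening: 0.071
grip_force: 97.7
```

```bash
python3 -m creep '[[0,0,0,0,0.0015,0,1],[0,0,0,0,0.0015,0,1]]'; python3 -m creep '[[0,0,0,0,0.0015,0,1],[0,0,0,0,0.0015,0,1]]'
```

```text
t: 19.12
tcp_pos: [0.5622, 0.181, 0.0464]
eef_rot: [0.705, 0.709, -0.001, -0.001]
wrist_force: [-5.9, -0.3, -4.7]
opening: 0.066
grip_force: 98.0
t: 19.38
tcp_pos: [0.5622, 0.181, 0.0464]
eef_rot: [0.705, 0.709, -0.002, -0.002]
wrist_force: [-9.1, 1.2, -1.9]
opening: 0.063
grip_force: 98.4
```

```bash
python3 -m creep '[[0,0,0,0,0.002,0,1],[0,0,0,0,0.004,0,1],[0,0,0,0,0.004,0,1]]'
python3 - <<'E'
from h import *
w=W("w8")
for q,z in(("plate",.034),("chassis_stop",.034)): w.find(q,z,2)
p=w.p;im=w.img[:,:,::-1].copy()
for P in polys(p[0]+.046,p[1],.007,.034): cv2.polylines(im,[np.array([w.px(b)[::-1] for b in P]).round().astype(np.int32)],True,(0,0,255),1)
cv2.imwrite("pics/w8c.png",cv2.resize(im[60:330,240:590],None,fx=2.2,fy=2.2,interpolation=cv2.INTER_CUBIC))
E
```

```text
t: 19.75
tcp_pos: [0.5621, 0.181, 0.0462]
eef_rot: [0.706, 0.709, -0.006, -0.005]
wrist_force: [-19.0, 1.6, 4.2]
opening: 0.068
grip_force: 99.5
plate 0.69 [275.3, 73.2] [0.3705 0.1477]
plate 0.63 [253.9, 398.1] [0.6108 0.1798]
chassis_stop 0.67 [254.6, 473.0] [0.6609 0.1775]
```

View pics/w8c.png

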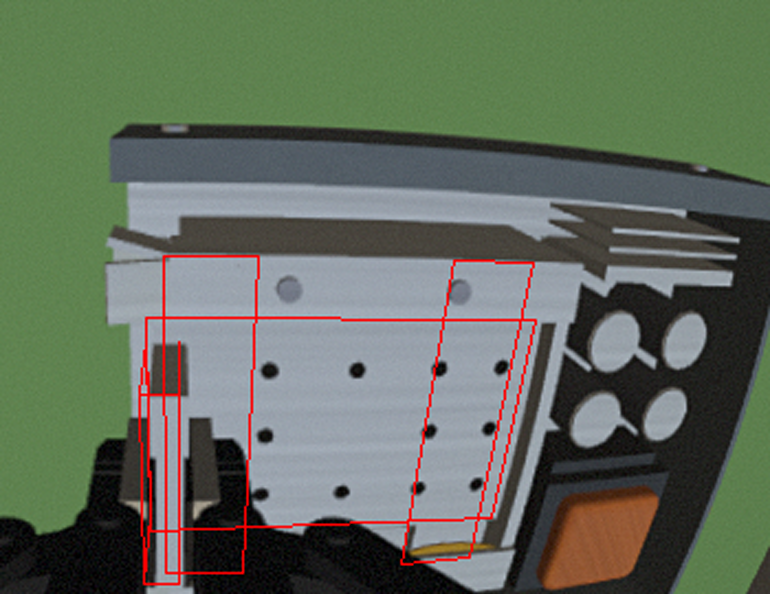

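The plate lies between the rails with its leading edge along the end-stop bar at (540,400), and a 19 N push no longer moves it. I'll relax the push, release and lift.

```bash
python3 -m creep '[[0,0,0,0,-0.004,0,1],[0,0,0,0,-0.0065,0,1],[0,0,0,0,-0.0065,0,1]]'; python3 -m creep '[[0,0,0,0,0,0,0],[0,0,0,0,0,0,0],[0,0,0,0,0,0,0],[0,0,0,0,0,0,0],[0,0,0,0,0,0,0]]';python3 -m creep '[[0,0,0,0,0,-0.03,0],[0,0,0,0,0,-0.08,0],[0,0,0,0,0,-0.13,0],[0,0,0,0,0,-0.15,0],[0,0,0,0,0,-0.15,0]]'
python3 - <<'E'
from h import *
w=W("w9");p=w.p;print(p)
for q,z in(("plate",.034),("plate_lip",.067),("chassis_seat",.034),("chassis_stop",.034),("chassis_mouth",.034)): w.find(q,z,1)
x,y=.608,.181
im=w.img[:,:,::-1].copy()
q=np.array([w.px(b) for P in polys(x,y,.007,.034) for b in P]);lo=q.min(0).astype(int)-35;hi=q.max(0).astype(int)+45;lo=np.maximum(lo,0)
cv2.imwrite("pics/w9c.png",cv2.resize(im[lo[0]:hi[0],lo[1]:hi[1]],None,fx=3.2,fy=3.2,interpolation=cv2.INTER_CUBIC)[:600,:800]);print(lo,hi)
E
```

```text
t: 20.27
tcp_pos: [0.5623, 0.181, 0.0466]
eef_rot: [0.705, 0.709, -0.0, -0.0]
wrist_force: [-4.7, 0.1, -5.2]
opening: 0.067
grip_force: 98.4
t: 20.9
tcp_pos: [0.5629, 0.181, 0.0468]
eef_rot: [0.705, 0.709, 0.0, 0.0]
wrist_force: [-0.3, 1.1, -0.3]
opening: 1.002
grip_force: 0.0
t: 21.52
tcp_pos: [0.5636, 0.1813, 0.1984]
eef_rot: [0.705, 0.709, 0.002, 0.001]
wrist_force: [-0.2, -0.7, -0.1]
opening: 1.001
grip_force: 0.0
[0.56355197 0.18126374 0.19842131]
plate 0.86 [182.8, 358.8] [0.6094 0.1801]
plate_lip 0.73 [192.4, 314.3] [0.5634 0.1797]
chassis_stop 0.74 [186.9, 403.4] [0.658  0.1762]
chassis_mouth 0.86 [182.5, 303.0] [0.5517 0.18  ]
[103 273] [269 452]
```

View pics/w9c.png

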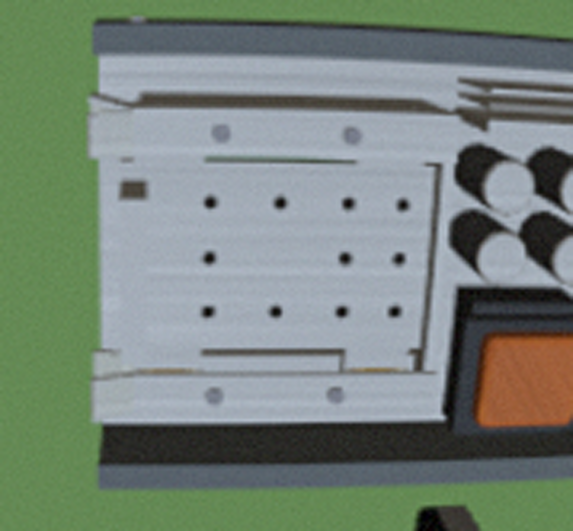

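The plate sits in both rails under the brass clips. Its leading edge is along the stop bar (420,260) and its lip is free at the front. Its position agrees with the seat estimate to about 1.5 mm, so I'm handing in.

```bash
python3 -c "
from cell import env
print(env.hand_in())"
```

```text
the job is handed in; nothing more can be done
None
```

The shield plate is seated in both slots against the end stop and released, and the job was handed in at about 22 s; hand-in returned no verdict, but my last picture put the plate within about 1.5 mm of the seat.

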